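# Pack the socket carrier for carrying

### The job

Get the red socket carrier ready to be carried off: lay the loose chromed extension bar across the two fork clips on the carrier's side and press it fully down until the sprung brass jaw has snapped shut over it, and swing the folded carry handle up until it clicks into its upright detent and stays there by itself. Either job may come first; leave the other tools and parts on the bench where they are.

Things in the scene. Friction and masses are not known exactly. Their poses are not given: they have to be found in the camera images.
- carrier: Red steel socket carrier, an open tray 200 mm across (its x) by 340 mm long (its y), walls 40 mm high, end plates up to 103 mm; heavy, it does not move. Origin: centre of its underside, on the bench. Two dark fork clips stand on its -x side; the folded handle lies over its +x side. Rows of sockets inside: tops 42 mm high at x = -50, 46 mm at x = +50, 81 mm at x = 0.
- clip_seat (a point): Where the middle of the extension bar's shaft lies when it is fully down in both forks: carrier x = -118, y = 0, z = 70 mm. The clipped bar lies along the carrier's y. Same axes as the carrier.
- jaw (a joint): Sprung brass jaw of the jaw fork, 12 mm wide, its sloping top 97 mm above the bench. 0 = shut: its nose covers half of the fork's mouth, 9 to 12 mm above the axis of a seated bar. Grows (rad, to 0.7) as it is pushed outwards, away from the tray. A bar pressed down on its slope opens it to about 0.25 (8 to 15 N at mid bar), then it snaps back to 0 over the bar.
- handle (a joint): Angle of the carry handle in rad: 0 = folded, level towards the carrier's +x side; 1.571 = upright, its end stop. It falls back under its own weight (320 g) until a lobe on its hub has passed the brass leaf spring at 1.27; this takes about 3 N at the grip at first, 5 N between 0.9 and 1.27; from there the spring pulls it home to 1.571 and holds it.
- handle_hinge (a point): Middle of the handle's hinge axis, which runs along the carrier's y: carrier x = 0, y = 0, z = 85 mm. Fixed to the carrier, same axes.
- handle_grip (a point): Centre of the handle's black rubber sleeve (26 mm diameter, 130 mm long, along the carrier's y), 125 mm from the hinge axis. The 18 mm crossbar goes on at both ends to flat arms outside the end plates.
- bar: Chromed extension bar, loose on the bench, 225 mm long, about 340 g. Origin: middle of its round shaft, y along it. Shaft 14 mm diameter, y = -85 to +85 mm; round socket head 23 mm diameter, y = -122 to -85; square drive end 12.7 mm, y = +85 to +103. Centre of mass 30 mm from the origin towards the head. On the bench the shaft's axis is about 9 mm up. May be clipped either way round.
- hammer: Hammer lying on the bench, a bystander.
- wrench: Steel wrench lying on the bench, a bystander.
- stray_socket: Single socket, 28 mm diameter, 38 mm tall, standing on the bench; a bystander. Origin: centre of its foot.
- deep_socket: Deep socket, 26 mm diameter, 77 mm tall, standing loose in the carrier near x = 50, y = 125 mm; a bystander. Origin: centre of its foot.
- jaw_fork (a point): Axis of a seated bar in the fork clip with the jaw: carrier x = -118, y = -60, z = 70 mm. The fork is 28 mm wide along y, its floor 63 mm above the bench, its gap 17 mm across x; its rear prong (tray side) is flared and 102 mm high, its front prong 74 mm high. Same axes as the carrier.
- plain_fork (a point): The same for the plain fork clip without a jaw: carrier x = -118, y = +60, z = 70 mm. Its front prong is flared too and 94 mm high; otherwise like the jaw fork.
Things that resemble listed ones, but are neither listed nor needed, are in the scene too. There is more than one size of the bar; the job needs the largest.

How it is judged:
At the end, for the whole second after the job is handed in: The handle stands in its upright detent (joint over 1.53 rad); the bar lies fully down in both forks (middle of the shaft within 4 mm of the seat in height, 5 mm across, 30 mm along, aligned within 0.06 rad), the jaw is shut over it (under 0.1 rad), and all is at rest (value of joint handle above 1.53 rad and value of joint jaw below 0.1 rad and z of bar in the frame of clip_seat between -0.004 and 0.004 m and x of bar in the frame of clip_seat between -0.005 and 0.005 m and y of bar in the frame of clip_seat between -0.03 and 0.03 m and angle between the y axis of bar and the y axis of carrier, either way round below 0.06 rad and linear speed of bar below 0.02 m/s); the robot touches nothing.
It fails at once if the hammer, the wrench or a loose socket is shifted by more than 40 mm, or a loose socket is tipped over (distance of any of hammer, wrench, stray_socket, deep_socket from where it was at the start of the episode above 0.04 m or angle between any of stray_socket, deep_socket's own z axis and vertical above 0.6 rad).
It also fails if it takes over 61 s, if anything falls off the work surface, if the arm or the gripper's body presses on something with over 40 N, if the wrist force passes 120 N, or if a joint passes its speed limit or range.

### The arm

A 6-joint arm with a two-finger parallel gripper is mounted at the origin on the work surface. World frame = base frame: x ahead of the robot, y to its left, z up, the work surface at z = 0. Lengths are in m, angles in rad, forces in N, time in s.
With the tool pointing down it reaches from about 0.25 to 0.775 m from the base axis. Payload 4 kg.
Tool frame: the origin (TCP) lies on the mounting face of the last link; the fingertips stand 199 mm ahead of it and the grasp point (between the pads) lies robot.grip_depth ahead of it (robot.grip_depth is the distance from the TCP to the grasp point, in m); z points along the fingers, y is the direction in which the jaws open and shut (so a half turn about z gives the same grasp; the last joint's range is limited). The gripper opens to 94 mm and grips with 3 to 60 N. Pads are 16 mm wide; open, the fingers measure 119 mm over their backs; the gripper's body (75 mm by 177 mm) begins 78 mm behind the grasp point.
Start: joints at [-1.42, 0.087, 1.371, -0, 1.684, -0.103], TCP at [0.138, -0.532, 0.405] pointing down, gripper open.
Joint ranges: [-3.1, 3.1], [-0.76, 2.03], [0.27, 2.55], [-1.08, 4.22], [0.17, 2.65], [-2.57, 2.57]. Speed limits (rad/s): [2.79, 2.79, 3.14, 3.14, 3.14, 3.14].

### API

Orientations are given as a unit quaternion [x, y, z, w].
In Python, from rig import robot gives the robot as it stands.
- The arm moves only by the tool apply_moves, never from a script. Its argument "motion" is a list of rows, each a list of 3 entries, a list of its own where there are three numbers: the turn, a rotation vector about the tool's x, y, z in degrees, then the shift along the tool's x, y, z in m, then the closure, from -1 (fully open) to 1 (shut). A call has 1 to 10 rows; each row shifts and turns the commanded pose from where the row before left it, along the tool's axes as they then stand; what a row does not reach is not made up. A row lasts 1/8 s, in which the tool goes at most 62.5 mm and 10.7 degrees, less where a joint would pass 70% of its speed; a pose out of reach is approached as far as the arm can. A call is refused whole if a number of a shift passes 0.0625 or a number of a turn 10.7, either way. A call with a gripper value outside its range is refused whole. The fingers move at their own pace and stop on an object; "newtons" is the grip in N (left out, the last holds). Time passes only in rows, so rows that do not move let the fingers close. It gives the time, the measured TCP pose, the force and the opening at its end, in the units of the state.
- robot.observe(): the state, without advancing time (a new reading comes with each control period).
- robot.read_camera(name): name is "side" or "top"; returns (picture, depth): 384x512x3 uint8, blue, green, red; 384x512 float32, m along the optical axis (not along the pixel's ray), 0 where there is no reading.
- robot.camera_model(name): a dict with "fov_y" (degrees; the focal length in pixels is half the picture's height over the tangent of half this angle, whatever the lens; pixels are square), "cx", "cy" (the principal point, pixels), "position" and "attitude" of the camera in the world. Camera axes: x right, y up, looking along -z (the intrinsics and any distortion apply to the point x, -y, -z); pixel columns grow to the right and rows downward; lengths in m; the calibration is good to about 2 mm. A picture is of the moment at which its call begins. camera_model takes no time and is no camera call.
- robot.hand_in(): hands the job in, once; it reports no verdict.
Trained networks look in the newest picture that a camera, given by its name, has taken for a name from the list of things; names that differ only in an ending like _2 or _b are one class to them, and where a whole thing is asked for, a point or a joint stands for the part that bears it (a point fixed in the world has none). Each returns a list of dicts, best first, with "confidence" (0 to 1); they miss things now and then, are a little off and sometimes report something else, mostly with a low value. They report only what shows in the picture. A call takes as long as a camera call. They do not tell look-alikes from the thing itself.
- robot.search_frame(camera, target): "box" ([left, top, width, height] in pixels, round what is visible of it).
The state is a dict: "time_s": time; "joint_pos": joint angles; "joint_velocities": joint speeds; "joint_torque": joint torques, N m; "position": TCP position; "eef_rot": TCP orientation; "contact_force": force on the tool from outside, world axes, zero at the start; "wrist_torque": the same for the moment, N m; "finger_gap": opening from 0.0 (shut) to 1.0 (fully open).
Only numpy, scipy, OpenCV 4.12 (cv2) and the standard library are available. Lean on these libraries where they do the work, as an engineer would, in place of code of your own. Each camera call takes 0.05 s, during which the arm holds its last target.

## Working session

There is one attempt and no reset: what is moved stays moved. The work goes in short steps, Python scripts to look and compute and a tool call to move; the robot and the scene stay as the last step left them, time stands still between calls to the robot, and variables do not carry over. Pictures are saved under pics/ and viewed, and the job is handed in when it is done.

Besides the shell and the picture viewer there is one more tool, called after "Emit:" as name(argument=value, ...) on one line, values as JSON. apply_moves: Moves the arm, as the interface text tells. Its arguments: {"type":"object","properties":{"motion":{"type":"array","items":{"type":"array"}},"newtons":{"type":"number"}},"required":["motion"]}

```bash
ls; mkdir -p pics; python3 - <<'E'
from rig import robot
import cv2,numpy as np
print(robot.observe()); print(robot.grip_depth)
for n in("side","top"):
    p,d=robot.read_camera(n); cv2.imwrite(f"pics/{n}0.png",p); np.save(f"pics/{n}0.npy",d)
    print(n,robot.camera_model(n))
for n in("side","top"):
    for t in("carrier","bar","jaw_fork","plain_fork","handle_grip","stray_socket","deep_socket","hammer","wrench"):
        r=robot.search_frame(n,t); print(n,t,[(x["box"],round(x["confidence"],2)) for x in r][:4])
E
```

```text
pics
{'time_s': 0.0, 'joint_pos': array([-1.42007917e+00,  8.79513622e-02,  1.37225493e+00,  9.83629691e-06,
        1.68359273e+00, -1.03124688e-01]), 'joint_velocities': array([ 3.25208507e-04, -6.21060757e-04, -1.29827670e-04, -7.12160046e-05,
       -3.20117658e-04,  1.56121419e-03]), 'joint_torque': array([ 4.65794637e-04, -3.40184855e+01, -3.02423787e+01,  7.18507846e-02,
        3.29691439e-02, -1.60454770e-04]), 'position': array([ 0.13808519, -0.53226653,  0.40350535]), 'eef_rot': array([ 9.91955673e-01,  1.26580905e-01, -2.13630385e-05, -1.10298831e-03]), 'contact_force': array([0.27097096, 0.41691476, 0.76078815]), 'wrist_torque': array([ 0.00040295,  0.03330492, -0.04006108]), 'finger_gap': 0.999625452481477}
0.1804
side {'fov_y': 43.08191030401866, 'cx': 258.80918788879876, 'cy': 191.30272501873492, 'position': array([ 0.09863335, -1.02651948,  1.37734486]), 'attitude': array([ 0.32904788, -0.06764532, -0.20832873,  0.91855906])}
top {'fov_y': 55.25528096922416, 'cx': 257.6471006319731, 'cy': 194.7981375313777, 'position': array([ 0.261962  , -0.07649851,  1.28463439]), 
[... 472 characters left out ...]
4)]
side stray_socket []
side deep_socket []
side hammer [([145.6, 109.9, 60.7, 27.8], 0.64)]
side wrench [([284.0, 290.0, 52.2, 27.8], 0.74)]
top carrier [([164.5, 135.9, 90.3, 114.7], 0.8)]
top bar [([385.2, 192.0, 45.0, 10.6], 0.69), ([288.9, 210.6, 4.5, 51.3], 0.61), ([317.9, 154.6, 18.0, 64.1], 0.48)]
top jaw_fork [([166.3, 135.1, 86.2, 115.5], 0.67)]
top plain_fork [([162.6, 134.5, 93.7, 116.6], 0.87)]
top handle_grip [([165.8, 135.8, 60.3, 110.2], 0.79)]
top stray_socket [([115.6, 188.0, 7.8, 6.6], 0.57)]
top deep_socket [([197.3, 221.1, 9.8, 12.5], 0.57)]
top hammer [([94.8, 209.3, 26.2, 77.2], 0.7)]
top wrench [([358.0, 183.5, 15.1, 42.9], 0.68), ([164.2, 140.5, 50.5, 108.3], 0.42)]
```

```bash
python3 - <<'E'
import cv2
p=cv2.imread("pics/side0.png"); cv2.imwrite("pics/a1.png",cv2.resize(p[90:390,130:430],None,fx=2,fy=2,interpolation=2))
p=cv2.imread("pics/top0.png"); cv2.imwrite("pics/a2.png",cv2.resize(p[100:320,70:450],None,fx=2.1,fy=2.1,interpolation=2))
E
```

```text
(no output)
```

View pics/a1.png

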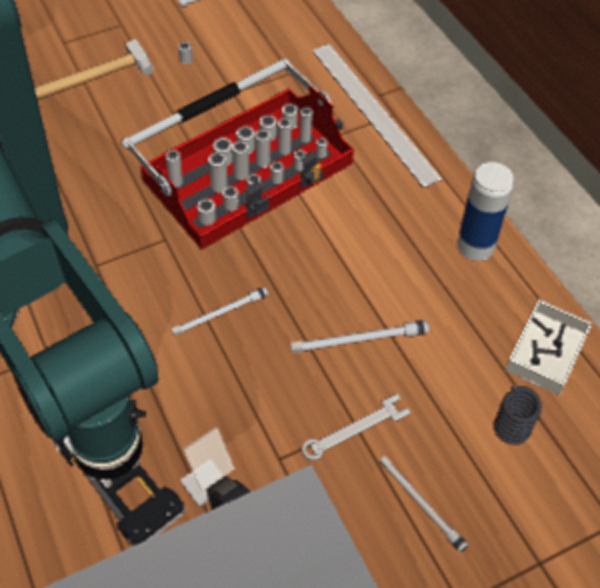

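View pics/a2.png

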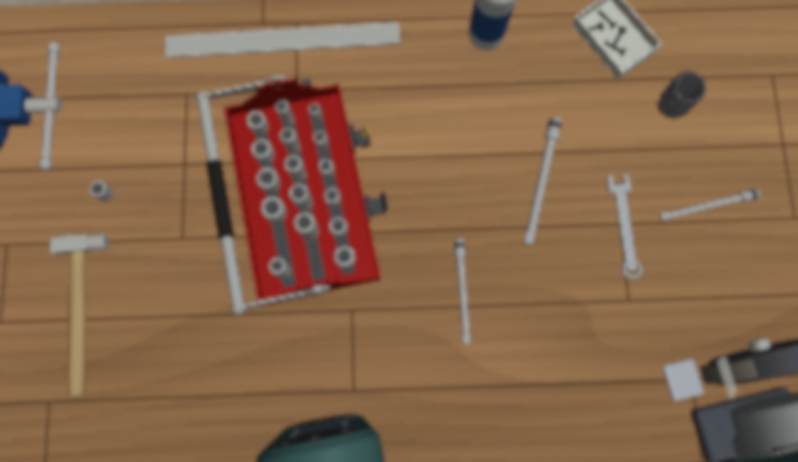

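The side view shows three bars; the middle one (side ≈ 310,258; top ≈ 327,187) is the largest. In the top view the carrier has its clips to the right and the brass jaw on the upper fork. So carrier +x points image left and +y points image down. Next I'll take it metric.

```bash
cat > h.py <<'E'
import numpy as np, cv2
from scipy.spatial.transform import Rotation as R
from rig import robot
def cam(n):
    m=robot.camera_model(n); f=192/np.tan(np.radians(m["fov_y"])/2)
    return f,m["cx"],m["cy"],np.array(m["position"]),R.from_quat(m["attitude"]).as_matrix()
def deproj(n,u,v,d):
    f,cx,cy,p,A=cam(n); u=np.asarray(u,float);v=np.asarray(v,float)
    return p+np.stack([(u-cx)/f*d,-(v-cy)/f*d,-d*np.ones_like(u)],-1)@A.T
def proj(n,P):
    f,cx,cy,p,A=cam(n); q=(np.asarray(P)-p)@A
    return np.stack([cx+f*q[...,0]/-q[...,2], cy-f*q[...,1]/-q[...,2]],-1)
def onplane(n,u,v,z):
    f,cx,cy,p,A=cam(n); r=np.stack([(np.asarray(u,float)-cx)/f,-(np.asarray(v,float)-cy)/f,-np.ones_like(np.asarray(u,float))],-1)@A.T
    return p+r*((z-p[2])/r[...,2])[...,None]
def cloud(n,d):
    v,u=np.mgrid[0:384,0:512]; return deproj(n,u,v,d[...,None].squeeze()[...,None].squeeze() if 0 else d) if 0 else _c(n,d,u,v)
def _c(n,d,u,v):
    f,cx,cy,p,A=cam(n)
    return p+np.stack([(u-cx)/f*d,-(v-cy)/f*d,-d],-1)@A.T
E
python3 - <<'E'
from h import *
for n in("side","top"):
    P=cloud(n,np.load(f"pics/{n}0.npy")); p=cv2.imread(f"pics/{n}0.png").astype(int)
    hsv=cv2.cvtColor(p.astype(np.uint8),cv2.COLOR_BGR2HSV)
    red=((hsv[...,0]<6)|(hsv[...,0]>174))&(hsv[...,1]>190)&(P[...,2]<.2)
    q=P[red]; print(n,red.sum(),q.mean(0),np.percentile(q[:,2],[0,5,25,50,75,95,100]).round(3))
    # bench flatness
    for (u,v) in ([(250,300),(300,130),(400,130),(150,300)] if n=="top" else [(200,250),(350,200),(300,270)]): print((u,v),P[v,u].round(4))
    # bar
    box=dict(side=(270,245,80,25),top=(316,153,22,68))[n]
    x,y,w,h=box; sub=P[y:y+h,x:x+w]; c=hsv[y:y+h,x:x+w]
    m=(sub[...,2]>.006)&(c[...,1]<70)
    b=sub[m]; 
    mu=b.mean(0); U,S,V=np.linalg.svd(b-mu); t=(b-mu)@V[0]; print("bar",m.sum(),mu.round(4),V[0].round(4),t.min(),t.max(), b[:,2].max())
    for s in np.arange(-.13,.14,.02):
        k=(t>=s)&(t<s+.02)
        if k.any(): 
            o=(b[k]-mu)@V[1]; print(round(s,2),k.sum(),b[k].mean(0).round(4),np.ptp(o).round(4),b[k,2].max().round(3))
E
```

```text
side 1986 [0.58246018 0.07385158 0.02481175] [-0.006  0.001  0.007  0.02   0.038  0.068  0.108]
(200, 250) [ 0.2783 -0.1483  0.0063]
(350, 200) [ 0.8391 -0.1833  0.0038]
(300, 270) [ 0.5427 -0.3563  0.001 ]
bar 308 [ 0.589  -0.3443  0.0251] [-0.3554 -0.4098  0.8401] -0.034980842344201624 1.5898626037710866 1.3773448629178964
-0.05 12 [ 0.6762 -0.3631  0.0144] 0.0437 0.024
-0.03 155 [ 0.6407 -0.3543  0.018 ] 0.1373 0.03
-0.01 112 [ 0.5402 -0.3241  0.0141] 0.1301 0.022
0.01 27 [ 0.4921 -0.312   0.0157] 0.0587 0.021
top 2575 [0.59372673 0.07319695 0.01131521] [-0.004  0.001  0.003  0.005  0.008  0.047  0.106]
(250, 300) [ 0.2027 -0.0477  0.0003]
(300, 130) [ 0.8095 -0.2537  0.0016]
(400, 130) [ 0.7964 -0.6286  0.0013]
(150, 300) [ 0.2144  0.2898 -0.0022]
bar 253 [ 0.5928 -0.3379  0.0218] [-0.5196  0.2615  0.8134] -0.06376319148193585 1.267444500358197 1.2846343909116178
-0.07 28 [ 0.6853 -0.3674  0.0218] 0.0369 0.027
-0.05 56 [ 0.6592 -0.3578  0.0194] 0.0484 0.029
-0.03 36 [ 0.618  -0.3462  0.0162] 0.0504 0.022
-0.01 39 [ 0.584  -0.3356  0.0157] 0.0438 0.021
0.01 33 [ 0.55   -0.3259  0.0149] 0.0289 0.021
0.03 43 [ 0.5141 -0.315   0.0138] 0.0397 0.02
0.05 17 [ 0.4893 -0.3081  0.0143] 0.0228 0.02
```

```bash
cat > fit.py <<'E'
from h import *
def load(i=0):
    out={}
    for n in("side","top"):
        d=np.load(f"pics/{n}{i}.npy"); P=cloud(n,d); p=cv2.imread(f"pics/{n}{i}.png"); hsv=cv2.cvtColor(p,cv2.COLOR_BGR2HSV); out[n]=(P,hsv,d>0)
    return out
E
python3 - <<'E'
from fit import *
D=load()
for n in D:
    P,hsv,ok=D[n]
    near=ok&(abs(P[...,0]-.59)<.25)&(abs(P[...,1]-.08)<.2)
    # handle crossbar : z .07-.12 , white/black, y>.15
    m=near&(P[...,2]>.075)&(P[...,2]<.12)&(hsv[...,1]<110)
    q=P[m]; print(n,m.sum())
    im=np.zeros((300,400,3),np.uint8)+40
    q=P[near]; 
    X=((.8-q[:,0])/.0015).astype(int); Y=((.28-q[:,1])/.0015).astype(int)   # rows: down=-x ; cols: right=-y
    g=np.clip(q[:,2]/.11*255,0,255).astype(np.uint8)
    col=cv2.applyColorMap(g[:,None],cv2.COLORMAP_JET)[:,0]
    o=np.argsort(q[:,2]); okk=(X>=0)&(X<300)&(Y>=0)&(Y<400)
    for i in o:
        if okk[i]: cv2.circle(im,(int(Y[i]),int(X[i])),1,col[i].tolist(),-1)
    cv2.imwrite(f"pics/map_{n}.png",im)
a=cv2.imread("pics/map_side.png");b=cv2.imread("pics/map_top.png");cv2.imwrite("pics/map.png",np.hstack([a,b]))
# bar xy fit
for n,box in dict(side=(270,245,85,25),top=(314,150,26,72)).items():
    P,hsv,ok=D[n]; x,y,w,h=box; s=(slice(y,y+h),slice(x,x+w))
    b=P[s][ok[s]&(P[s][...,2]>.007)&(hsv[s][...,1]<80)]
    b=b[(b[:,2]<.05)]
    mu=b[:,:2].mean(0); U,S,V=np.linalg.svd(b[:,:2]-mu); t=(b[:,:2]-mu)@V[0]; o=(b[:,:2]-mu)@V[1]
    print(n,len(b),mu,V[0],t.min(),t.max(),np.degrees(np.arctan2(V[0][1],V[0][0])))
    for s in np.arange(-.13,.13,.02):
        k=(t>=s)&(t<s+.02)
        if k.any(): print(round(s,2),k.sum(),b[k,:2].mean(0).round(4),np.ptp(o[k]).round(4),np.median(o[k]).round(4),b[k,2].max().round(3))
E
```

```text
side 984
top 1195
side 311 [ 0.59440084 -0.34046101] [-0.95777164  0.28752996] -0.10916664471634817 0.12160551219201136 163.28986415645815
-0.11 26 [ 0.6876 -0.369 ] 0.0196 0.0013 0.028
-0.09 42 [ 0.6709 -0.3641] 0.0233 0.0015 0.03
-0.07 29 [ 0.6539 -0.357 ] 0.0193 -0.0011 0.025
-0.05 26 [ 0.6327 -0.3521] 0.0116 0.0004 0.025
-0.03 24 [ 0.614  -0.3461] 0.017 0.0007 0.022
-0.01 25 [ 0.5954 -0.3398] 0.011 -0.0002 0.022
0.01 24 [ 0.5759 -0.3346] 0.0121 0.0009 0.022
0.03 25 [ 0.5563 -0.329 ] 0.0151 0.0009 0.022
0.05 24 [ 0.5367 -0.3233] 0.0148 0.0018 0.021
0.07 27 [ 0.5173 -0.3179] 0.0138 0.0018 0.021
0.09 23 [ 0.498  -0.3121] 0.0153 -0.0005 0.02
0.11 16 [ 0.4835 -0.3068] 0.0143 -0.0007 0.02
top 257 [ 0.59499526 -0.33892102] [-0.95924957  0.2825602 ] -0.10450956101725672 0.11872583781140889 163.58693514443718
-0.11 21 [ 0.6891 -0.3674] 0.0182 0.0007 0.027
-0.09 37 [ 0.6712 -0.3614] 0.021 -0.0003 0.029
-0.07 20 [ 0.6528 -0.3557] 0.0125 -0.0004 0.023
-0.05 21 [ 0.6338 -0.3496] 0.0122 -0.0009 0.022
-0.03 21 [ 0.6144 -0.3448] 0.0144 0.0005 0.02
-0.01 21 [ 0.5953 -0.3388] 0.0132 0.0001 0.021
0.01 21 [ 0.5764 -0.3336] 0.0137 -0.0001 0.018
0.03 22 [ 0.5568 -0.3275] 0.013 -0.0006 0.021
0.05 19 [ 0.5377 -0.3218] 0.013 -0.0002 0.02
0.07 23 [ 0.5187 -0.3161] 0.0133 -0.0001 0.019
0.09 21 [ 0.4994 -0.3115] 0.0136 0.001 0.02
0.11 10 [ 0.4854 -0.3069] 0.0109 -0.0003 0.02
```

View pics/map.png

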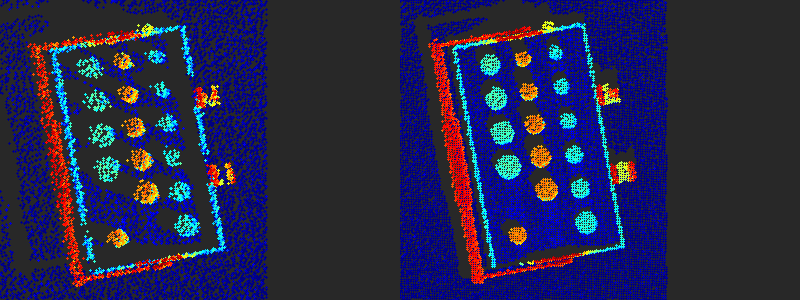

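```bash
cat >> fit.py <<'E'
def tocar(q,c): 
    a=c[2]; M=np.array([[np.cos(a),np.sin(a)],[-np.sin(a),np.cos(a)]]); r=q.copy(); r[:,:2]=(q[:,:2]-c[:2])@M.T; return r
E
python3 - <<'E'
from fit import *
from scipy.optimize import least_squares
D=load(); Q={}
for n in D:
    P,hsv,ok=D[n]
    near=ok&(abs(P[...,0]-.6)<.25)&(abs(P[...,1]-.08)<.25)
    Q[n]=P[near]
def sd(q,c,hx,hy):
    r=tocar(q,c); ax=abs(r[:,0])-hx; ay=abs(r[:,1])-hy
    return np.where((ax<0)&(ay<0),np.maximum(ax,ay),np.hypot(np.maximum(ax,0),np.maximum(ay,0))*1)
c0=np.array([.6,.075,np.radians(-80)])
for n in ("side","top"):
  q=Q[n]; q=q[(q[:,2]>.032)&(q[:,2]<.046)]
  best=None
  for yaw in (-100,-90,-80,-70,80,100):
    c0=np.array([.6,.075,np.radians(yaw)])
    f=lambda c: sd(q,c,.0985,.1685)
    r=least_squares(f,c0,loss="cauchy",f_scale=.003)
    if best is None or r.cost<best.cost: best=r
  c=best.x; print(n,c,np.degrees(c[2]),best.cost,(abs(best.fun)<.004).sum(),len(q))
  r=tocar(Q[n],c)
  for nm,lo,hi in(("handle",(.09,-.2,.06),(.16,.2,.13)),("jawf",(-.14,-.09,.05),(-.101,-.03,.12)),("plainf",(-.14,.03,.05),(-.101,.09,.12))):
    k=((r>lo)&(r<hi)).all(1); print(nm,k.sum(),r[k].mean(0).round(4),r[k].min(0).round(4),r[k].max(0).round(4))
  for x,zt in((-.05,.042),(0,.081),(.05,.046)):
    k=(abs(r[:,0]-x)<.025)&(abs(r[:,2]-zt)<.006)&(abs(r[:,1])<.15); print(x,r[k].mean(0).round(4))
E
```

```text
side [ 0.57520009  0.07280228 -1.38995876] -79.63877081737014 0.011564725372390125 420 890
handle 234 [ 0.1146 -0.0023  0.0813] [ 0.0967 -0.0744  0.0602] [0.1347 0.075  0.1061]
jawf 91 [-0.121  -0.0586  0.0927] [-0.1342 -0.0898  0.0771] [-0.1112 -0.0324  0.1037]
plainf 85 [-0.1205  0.0578  0.0926] [-0.1349  0.0312  0.0776] [-0.1091  0.0883  0.1046]
-0.05 [-0.0486  0.0304  0.0436]
0 [0.0014 0.0145 0.0811]
0.05 [ 0.0506 -0.03    0.0441]
top [ 0.57962957  0.07190057 -1.39294718] -79.80999427418517 0.010278600682535648 371 771
handle 172 [ 0.1162 -0.0064  0.0805] [ 0.0999 -0.0744  0.0604] [0.136  0.0739 0.1071]
jawf 126 [-0.1235 -0.0576  0.0944] [-0.1376 -0.0894  0.0842] [-0.1116 -0.0303  0.1038]
plainf 109 [-0.1236  0.0575  0.0938] [-0.1382  0.0307  0.0824] [-0.1122  0.0892  0.1031]
-0.05 [-0.0499  0.0415  0.045 ]
0 [0.0001 0.0143 0.0816]
0.05 [ 0.0497 -0.0298  0.0437]
```

```bash
python3 - <<'E'
from fit import *
D=load()
C=dict(side=[.5752,.0728,np.pi-1.38996],top=[.57963,.0719,np.pi-1.39295])
for n in D:
  P,hsv,ok=D[n]; near=ok&(abs(P[...,0]-.6)<.25)&(abs(P[...,1]-.08)<.25)
  r=tocar(P[near],C[n])
  for nm,lo,hi in(("sleeve",(.10,-.06,.08),(.16,.06,.13)),("xbar",(.10,-.16,.08),(.16,.16,.13)),("jawf",(-.16,-.1,.05),(-.103,-.02,.12)),("plainf",(-.16,.02,.05),(-.103,.1,.12)),("rearprongs",(-.12,-.1,.095),(-.103,.1,.12))):
    k=((r>lo)&(r<hi)).all(1); print(n,nm,k.sum(),r[k].mean(0).round(4),np.percentile(r[k],3,0).round(4),np.percentile(r[k],97,0).round(4))
  for x,zt in((-.05,.042),(0,.081),(.05,.046)):
    k=(abs(r[:,0]-x)<.025)&(abs(r[:,2]-zt)<.005)&(abs(r[:,1])<.15); print(x,r[k].mean(0).round(4))
  k=(abs(r[:,0]-.05)<.025)&(r[:,2]>.065)&(abs(r[:,1]-.125)<.03); print("deep",r[k].mean(0).round(4))
  # ascii of fork heights
  for yc in(-.06,.06):
    k=(r[:,0]>-.15)&(r[:,0]<-.1)&(abs(r[:,1]-yc)<.03)&(r[:,2]>.02)
    for xs in np.arange(-.15,-.1,.004):
      kk=k&(r[:,0]>=xs)&(r[:,0]<xs+.004)
      if kk.any(): print(yc,round(xs,3),kk.sum(),r[kk,1].min().round(3),r[kk,1].max().round(3),"z",np.percentile(r[kk,2],[5,50,95]).round(3))
E
```

```text
side sleeve 199 [0.1199 0.0009 0.0936] [ 0.1108 -0.0557  0.0824] [0.1326 0.057  0.1025]
side xbar 430 [0.1211 0.006  0.0928] [ 0.1117 -0.1476  0.0825] [0.1327 0.1488 0.1014]
side jawf 114 [-0.1166 -0.0588  0.0775] [-0.1312 -0.073   0.0551] [-0.1036 -0.0459  0.102 ]
side plainf 110 [-0.1162  0.0602  0.0785] [-0.1332  0.0443  0.0603] [-0.1043  0.0735  0.1002]
side rearprongs 21 [-0.1061 -0.0017  0.1006] [-0.1089 -0.0711  0.0956] [-0.1034  0.0733  0.106 ]
-0.05 [-0.0503  0.0244  0.0424]
0 [-0.0011 -0.0151  0.081 ]
0.05 [ 0.0497 -0.0361  0.0464]
deep [0.0523 0.1247 0.0786]
-0.06 -0.138 1 -0.072 -0.072 z [0.067 0.067 0.067]
-0.06 -0.134 5 -0.065 -0.046 z [0.062 0.069 0.093]
-0.06 -0.13 29 -0.073 -0.048 z [0.056 0.072 0.096]
-0.06 -0.126 12 -0.061 -0.047 z [0.056 0.071 0.088]
-0.06 -0.122 4 -0.055 -0.045 z [0.059 0.067 0.085]
-0.06 -0.118 3 -0.06 -0.049 z [0.053 0.063 0.074]
-0.06 -0.114 12 -0.066 -0.045 z [0.062 0.08  0.091]
-0.06 -0.11 30 -0.073 -0.044 z [0.058 0.086 0.101]
-0.06 -0.106 31 -0.075 -0.034 z [0.034 0.077 0.103]
-0.06 -0.102 14 -0.063 -0.034 z [0.021 0.033 0.076]
0.06 -0.138
[... 1239 characters left out ...]
.064 0.077]
-0.06 -0.114 10 -0.072 -0.046 z [0.062 0.064 0.068]
-0.06 -0.11 12 -0.074 -0.045 z [0.065 0.094 0.096]
-0.06 -0.106 14 -0.072 -0.046 z [0.058 0.097 0.103]
-0.06 -0.102 9 -0.066 -0.041 z [0.042 0.065 0.102]
0.06 -0.138 6 0.051 0.071 z [0.09  0.094 0.098]
0.06 -0.134 11 0.047 0.074 z [0.074 0.093 0.096]
0.06 -0.13 12 0.047 0.074 z [0.063 0.085 0.09 ]
0.06 -0.126 9 0.048 0.073 z [0.06  0.064 0.069]
0.06 -0.122 10 0.046 0.071 z [0.061 0.063 0.067]
0.06 -0.118 10 0.046 0.07 z [0.059 0.062 0.065]
0.06 -0.114 10 0.049 0.073 z [0.059 0.062 0.064]
0.06 -0.11 9 0.049 0.073 z [0.069 0.096 0.1  ]
0.06 -0.106 14 0.045 0.073 z [0.059 0.098 0.101]
0.06 -0.102 9 0.049 0.077 z [0.043 0.1   0.106]
```

```bash
cat > plan.py <<'E'
from h import *
# constant tool-frame twist plan: returns per-row turn (deg) & shift so that n equal rows reach target (world pos, yaw a deg, tool down)
def Rdown(a): 
    a=np.radians(a); return np.array([[np.cos(a),np.sin(a),0],[np.sin(a),-np.cos(a),0],[0,0,-1]])
def grasp2tcp(p,Rm): return np.asarray(p)-Rm[:,2]*robot.grip_depth
def rows(target_grasp,a,n,Rt=None):
    s=robot.observe(); R0=R.from_quat(s["eef_rot"]).as_matrix(); p0=s["position"]
    Rt=Rdown(a) if Rt is None else Rt; pt=grasp2tcp(target_grasp,Rt)
    rv=R.from_matrix(R0.T@Rt).as_rotvec()/n; st=R.from_rotvec(rv).as_matrix()
    # two conventions for shift: before turn; sum_k st^k d = R0^T (pt-p0)
    S=sum(np.linalg.matrix_power(st,k) for k in range(n))
    d=np.linalg.solve(R0@S,pt-p0); d2=st.T@d
    print("t",s["time_s"],"grasp now",(p0+R0[:,2]*robot.grip_depth).round(4),"yaw",np.degrees(np.arctan2(R0[1,0],R0[0,0])).round(2),"F",s["contact_force"].round(1),"gap",s["finger_gap"])
    print("turn/row",np.degrees(rv).round(2),"shift/row (shift first)",d.round(4),"(turn first)",d2.round(4), "total world",(pt-p0).round(4))
if __name__=="__main__":
    import sys; v=[float(x) for x in sys.argv[1:]]; rows(v[:3],v[3],int(v[4]))
E
python3 plan.py 0.6038 -0.3424 0.15 -16.6 10
```

```text
t 1.0 grasp now [ 0.1381 -0.5324  0.2243] yaw 14.54 F [-0.1 -0.6  0.5] gap 0.9963431451363092
turn/row [ 0.   -0.    3.11] shift/row (shift first) [ 0.0473 -0.0188  0.0074] (turn first) [ 0.0462 -0.0213  0.0074] total world [ 0.4657  0.19   -0.0743]
```

Emit:
apply_moves(motion=[[[0,0,3.11],[0.0473,-0.0188,0.0074],-1],[[0,0,3.11],[0.0473,-0.0188,0.0074],-1],[[0,0,3.11],[0.0473,-0.0188,0.0074],-1],[[0,0,3.11],[0.0473,-0.0188,0.0074],-1],[[0,0,3.11],[0.0473,-0.0188,0.0074],-1],[[0,0,3.11],[0.0473,-0.0188,0.0074],-1],[[0,0,3.11],[0.0473,-0.0188,0.0074],-1],[[0,0,3.11],[0.0473,-0.0188,0.0074],-1],[[0,0,3.11],[0.0473,-0.0188,0.0074],-1],[[0,0,3.11],[0.0473,-0.0188,0.0074],-1]])

```text
time_s: 2.25
position: [0.6052, -0.3416, 0.3305]
eef_rot: [0.989, -0.145, 0.0, 0.0]
contact_force: [0.1, -0.2, 0.1]
finger_gap: 1.002
```

Emit:
apply_moves(motion=[[[0,0,0],[0,0,0],-1],[[0,0,0],[0,0,0],-1]])

```text
time_s: 2.5
position: [0.6034, -0.3423, 0.3303]
eef_rot: [0.99, -0.144, -0.001, 0.0]
contact_force: [-1.1, 0.1, -0.7]
finger_gap: 0.999
```

```bash
python3 plan.py 0.6038 -0.3424 0.0220 -16.6 4
```

```text
t 2.5 grasp now [ 0.6031 -0.3423  0.1499] yaw -16.53 F [-1.1  0.1 -0.7] gap 0.9994474896060578
turn/row [0.   0.02 0.02] shift/row (shift first) [ 0.0001 -0.      0.032 ] (turn first) [ 0.0001 -0.      0.032 ] total world [ 4.000e-04 -1.000e-04 -1.279e-01]
```

Emit:
apply_moves(motion=[[[0,0,0],[0,0,0.04],-1],[[0,0,0],[0,0,0.04],-1],[[0,0,0],[0,0,0.03],-1],[[0,0,0],[0,0,0.018],-1],[[0,0,0],[0,0,0],-1],[[0,0,0],[0,0,0],-1]])

```text
time_s: 3.25
position: [0.6038, -0.3428, 0.205]
eef_rot: [0.99, -0.144, 0.002, 0.001]
contact_force: [1.1, 0.1, 0.6]
finger_gap: 1.002
```

```bash
python3 - <<'E'
from h import *
s=robot.observe(); print(s["position"],s["contact_force"])
for n in("side","top"):
    p,d=robot.read_camera(n); cv2.imwrite(f"pics/{n}1.png",p); np.save(f"pics/{n}1.npy",d)
a=cv2.imread("pics/side1.png")[210:300,230:380]; b=cv2.imread("pics/top1.png")[140:230,260:410]
cv2.imwrite("pics/b1.png",np.vstack([cv2.resize(x,None,fx=3.3,fy=3.3,interpolation=2) for x in(a,b)]))
E
```

```text
[ 0.60378427 -0.34279539  0.20497987] [1.11223686 0.13877419 0.56406129]
```

View pics/b1.png

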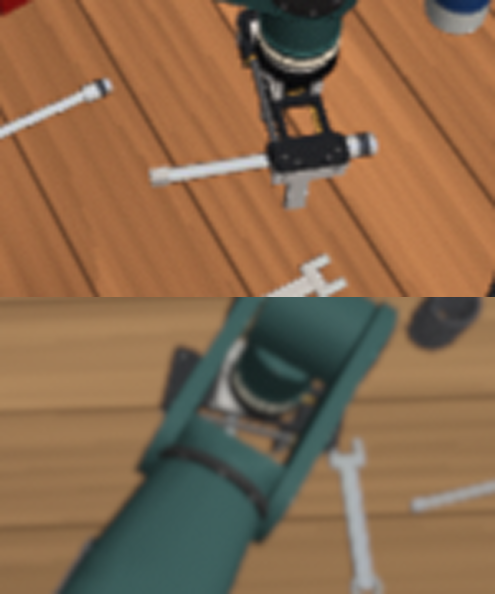

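The gripper straddles the large bar's shaft near its head. I'll go 2.5 mm lower and close.

Emit:
apply_moves(motion=[[[0,0,0],[0,0,0.0025],-1],[[0,0,0],[0,0,0],1],[[0,0,0],[0,0,0],1],[[0,0,0],[0,0,0],1],[[0,0,0],[0,0,0],1],[[0,0,0],[0,0,0],1],[[0,0,0],[0,0,0],1],[[0,0,0],[0,0,0],1]], newtons=50)

```text
time_s: 4.35
position: [0.6036, -0.3422, 0.2002]
eef_rot: [0.99, -0.144, -0.0, 0.0]
contact_force: [-0.0, -0.1, -0.3]
finger_gap: 0.291
```

```bash
python3 plan.py 0.6231 -0.0392 0.20 10.3 10
```

```text
t 4.35 grasp now [ 0.6036 -0.3422  0.0198] yaw -16.56 F [-0.  -0.1 -0.3] gap 0.29099309852106076
turn/row [ 0.    0.   -2.69] shift/row (shift first) [-0.0004 -0.0306 -0.018 ] (turn first) [ 0.001  -0.0306 -0.018 ] total world [0.0195 0.303  0.1802]
```

Emit:
apply_moves(motion=[[[0,0,0],[0,0,0],1],[[0,0,0],[0,0,0],1],[[0,0,0],[0,0,0],1],[[0,0,0],[0,0,0],1]])

```text
time_s: 4.85
position: [0.6036, -0.342, 0.2002]
eef_rot: [0.99, -0.144, 0.0, -0.0]
contact_force: [0.5, 1.9, 0.7]
finger_gap: 0.133
```

Emit:
apply_moves(motion=[[[0,0,0],[0,0,0],1],[[0,0,0],[0,0,-0.02],1],[[0,0,0],[0,0,-0.03],1],[[0,0,0],[0,0,-0.03],1],[[0,0,0],[0,0,-0.03],1],[[0,0,0],[0,0,-0.03],1],[[0,0,0],[0,0,-0.02],1],[[0,0,0],[0,0,0],1]])

```text
time_s: 5.85
position: [0.6036, -0.3425, 0.3628]
eef_rot: [0.99, -0.144, 0.002, 0.001]
contact_force: [-0.5, -0.0, -4.9]
finger_gap: 0.131
```

```bash
python3 plan.py 0.6231 -0.0392 0.17 10.3 10;  python3 - <<'E'
from h import *
for n in("side","top"):
    p,d=robot.read_camera(n); cv2.imwrite(f"pics/{n}2.png",p); np.save(f"pics/{n}2.npy",d)
a=cv2.imread("pics/side2.png")[160:300,230:380]; b=cv2.imread("pics/top2.png")[130:230,260:410]
cv2.imwrite("pics/b2.png",np.vstack([cv2.resize(x,None,fx=2.4,fy=2.4,interpolation=2) for x in(a,b)]))
E
```

```text
t 5.85 grasp now [ 0.6043 -0.343   0.1824] yaw -16.57 F [-0.5 -0.  -4.9] gap 0.13133710782521618
turn/row [ 0.02 -0.02 -2.69] shift/row (shift first) [-0.0004 -0.0307  0.0012] (turn first) [ 0.001  -0.0307  0.0012] total world [ 0.0195  0.3033 -0.0124]
```

View pics/b2.png

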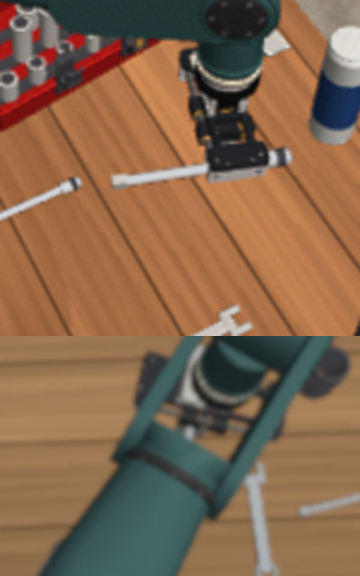

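Emit:
apply_moves(motion=[[[0,0,-2.69],[-0.0004,-0.0307,0.0012],1],[[0,0,-2.69],[-0.0004,-0.0307,0.0012],1],[[0,0,-2.69],[-0.0004,-0.0307,0.0012],1],[[0,0,-2.69],[-0.0004,-0.0307,0.0012],1],[[0,0,-2.69],[-0.0004,-0.0307,0.0012],1],[[0,0,-2.69],[-0.0004,-0.0307,0.0012],1],[[0,0,-2.69],[-0.0004,-0.0307,0.0012],1],[[0,0,-2.69],[-0.0004,-0.0307,0.0012],1],[[0,0,-2.69],[-0.0004,-0.0307,0.0012],1],[[0,0,-2.69],[-0.0004,-0.0307,0.0012],1]])

```text
time_s: 7.2
position: [0.6228, -0.0376, 0.3455]
eef_rot: [0.996, 0.091, -0.002, -0.0]
contact_force: [0.3, 0.3, -5.0]
finger_gap: 0.136
```

Emit:
apply_moves(motion=[[[0,0,0],[0,0,0],1],[[0,0,0],[0,0,0],1]])

```text
time_s: 7.45
position: [0.6231, -0.0389, 0.3467]
eef_rot: [0.996, 0.09, -0.001, 0.0]
contact_force: [1.0, -0.2, -3.8]
finger_gap: 0.135
```

```bash
python3 plan.py 0.6231 -0.0392 0.17 10.3 1;  python3 - <<'E'
from h import *
for n in("side","top"):
    p,d=robot.read_camera(n); cv2.imwrite(f"pics/{n}3.png",p); np.save(f"pics/{n}3.npy",d)
a=cv2.imread("pics/side3.png")[90:230,180:360]; b=cv2.imread("pics/top3.png")[120:240,150:330]
cv2.imwrite("pics/b3.png",np.vstack([cv2.resize(x,None,fx=2.3,fy=2.3,interpolation=2) for x in(a,b)]))
E
```

```text
t 7.45 grasp now [ 0.6226 -0.039   0.1663] yaw 10.32 F [ 1.  -0.2 -3.8] gap 0.134800604377313
turn/row [0.01 0.15 0.02] shift/row (shift first) [-0.0001  0.0003 -0.0037] (turn first) [-0.0001  0.0003 -0.0037] total world [ 0.     -0.0003  0.0037]
```

View pics/b3.png

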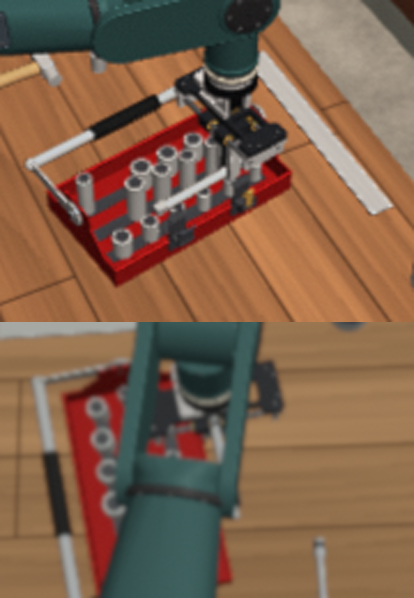

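```bash
cat > barfit.py <<'E'
from fit import *
import sys
i=sys.argv[1]; zlo,zhi=float(sys.argv[2]),float(sys.argv[3])
D=load(i)
C=dict(side=[.5752,.0728,np.pi-1.38996],top=[.57963,.0719,np.pi-1.39295])
for n in D:
  P,hsv,ok=D[n]; r=tocar(P[ok],C[n]); s=hsv[ok]
  k=(abs(r[:,0]+.118)<.035)&(abs(r[:,1])<.16)&(r[:,2]>zlo)&(r[:,2]<zhi)&(s[:,1]<90)&(s[:,2]>90)
  q=r[k]; print(n,k.sum())
  for y in np.arange(-.14,.13,.015):
    kk=(q[:,1]>=y)&(q[:,1]<y+.015)
    if kk.sum()>1: print(round(y,3),kk.sum(),"y",q[kk,1].min().round(4),q[kk,1].max().round(4),"x med",np.median(q[kk,0]).round(4),q[kk,0].min().round(4),q[kk,0].max().round(4),"z",np.median(q[kk,2]).round(4),q[kk,2].max().round(4))
E
python3 barfit.py 3 .12 .2
```

```text
side 219
-0.05 4 y -0.0469 -0.0396 x med -0.1225 -0.1299 -0.1216 z 0.165 0.1828
-0.035 29 y -0.0339 -0.0201 x med -0.1358 -0.1396 -0.108 z 0.1808 0.1987
-0.02 55 y -0.0199 -0.0051 x med -0.1199 -0.14 -0.095 z 0.1667 0.1991
-0.005 15 y -0.0035 0.0092 x med -0.1221 -0.1245 -0.114 z 0.1617 0.1679
0.01 16 y 0.0105 0.0233 x med -0.1204 -0.1261 -0.1117 z 0.161 0.166
0.025 19 y 0.0258 0.0384 x med -0.1212 -0.127 -0.1133 z 0.1627 0.1671
0.04 19 y 0.04 0.0545 x med -0.1199 -0.1281 -0.1093 z 0.1596 0.1701
0.055 17 y 0.0569 0.0697 x med -0.121 -0.1244 -0.1142 z 0.1612 0.1656
0.07 16 y 0.0721 0.0839 x med -0.1214 -0.1252 -0.1136 z 0.1596 0.1635
0.085 20 y 0.0853 0.0999 x med -0.1205 -0.1273 -0.1128 z 0.1612 0.1656
0.1 9 y 0.1001 0.1055 x med -0.1187 -0.1261 -0.1104 z 0.1603 0.1657
top 77
-0.05 3 y -0.0404 -0.038 x med -0.1196 -0.1227 -0.1158 z 0.1633 0.1636
-0.035 8 y -0.0268 -0.02 x med -0.119 -0.1232 -0.1156 z 0.1622 0.1658
-0.02 29 y -0.0191 -0.0057 x med -0.1198 -0.1276 -0.1043 z 0.1617 0.1882
-0.005 17 y -0.0041 0.0078 x med -0.1183 -0.1247 -0.1127 z 0.162 0.1682
0.01 11 y 0.0104 0.0235 x med -0.1161 -0.1219 -0.1131 z 0.1627 0.1647
0.085 4 y 0.0915 0.0985 x med -0.1241 -0.1261 -0.123 z 0.1614 0.162
0.1 5 y 0.101 0.1052 x med -0.1223 -0.1255 -0.1182 z 0.1623 0.164
```

Emit:
apply_moves(motion=[[[0,0,0],[0,0,0.02],1],[[0,0,0],[0,0,0.02],1],[[0,0,0],[0,0,0.008],1],[[0,0,0],[0,0,0.0],1],[[0,0,0],[0,0,0.0],1]], newtons=60)

```text
time_s: 8.18
position: [0.6236, -0.0389, 0.3013]
eef_rot: [0.996, 0.09, 0.001, 0.0]
contact_force: [0.0, -0.5, -3.4]
finger_gap: 0.134
```

```bash
python3 plan.py 0.6231 -0.0392 0.08 10.3 1;  python3 - <<'E'
from h import *
for n in("side","top"):
    p,d=robot.read_camera(n); cv2.imwrite(f"pics/{n}4.png",p); np.save(f"pics/{n}4.npy",d)
a=cv2.imread("pics/side4.png")[100:220,190:320]; b=cv2.imread("pics/top4.png")[120:240,150:280]
cv2.imwrite("pics/b4.png",np.hstack([cv2.resize(x,None,fx=3,fy=3,interpolation=2) for x in(a,b)]))
E
python3 barfit.py 4 .104 .14
```

```text
t 8.175 grasp now [ 0.6239 -0.039   0.1209] yaw 10.32 F [ 0.  -0.5 -3.4] gap 0.1337722213247819
turn/row [ 0.04 -0.1   0.02] shift/row (shift first) [-0.0006  0.0001  0.0409] (turn first) [-0.0005  0.0002  0.0409] total world [-0.0005 -0.0003 -0.0409]
side 178
-0.05 3 y -0.0498 -0.0443 x med -0.1232 -0.1269 -0.1194 z 0.1164 0.1217
-0.035 22 y -0.0339 -0.0201 x med -0.1353 -0.1408 -0.1108 z 0.1234 0.1396
-0.02 27 y -0.0198 -0.0061 x med -0.1202 -0.1365 -0.1017 z 0.1193 0.1382
-0.005 17 y -0.0042 0.008 x med -0.1215 -0.1263 -0.1134 z 0.1157 0.1233
0.01 16 y 0.0109 0.0248 x med -0.1224 -0.1282 -0.1132 z 0.1155 0.1234
0.025 15 y 0.0252 0.0397 x med -0.1219 -0.1257 -0.1129 z 0.1166 0.12
0.04 17 y 0.04 0.0545 x med -0.1207 -0.1275 -0.1124 z 0.113 0.12
0.055 15 y 0.0562 0.0689 x med -0.1234 -0.1262 -0.1137 z 0.1164 0.1211
0.07 17 y 0.0707 0.0844 x med -0.1212 -0.1291 -0.1114 z 0.1131 0.1177
0.085 21 y 0.0855 0.0988 x med -0.1217 -0.128 -0.1097 z 0.1139 0.1206
0.1 7 y 0.1003 0.1053 x med -0.1175 -0.1266 -0.1131 z 0.1154 0.1187
top 70
-0.05 3 y -0.0397 -0.0367 x med -0.1204 -0.1238 -0.1173 z 0.1159 0.1215
-0.035 11 y -0.0276 -0.02 x med -0.1202 -0.1249 -0.1138 z 0.1184 0.1202
-0.02 22 y -0.0194 -0.0066 x med -0.1192 -0.1295 -0.1058 z 0.1171 0.1399
-0.005 17 y -0.0048 0.0086 x med -0.1179 -0.1239 -0.1122 z 0.1168 0.1198
0.01 9 y 0.0107 0.0203 x med -0.1172 -0.1205 -0.1126 z 0.1156 0.1198
0.085 4 y 0.0907 0.0986 x med -0.1234 -0.1255 -0.1224 z 0.1151 0.1174
0.1 4 y 0.1009 0.1034 x med -0.123 -0.1249 -0.1212 z 0.1105 0.1154
```

View pics/b4.png

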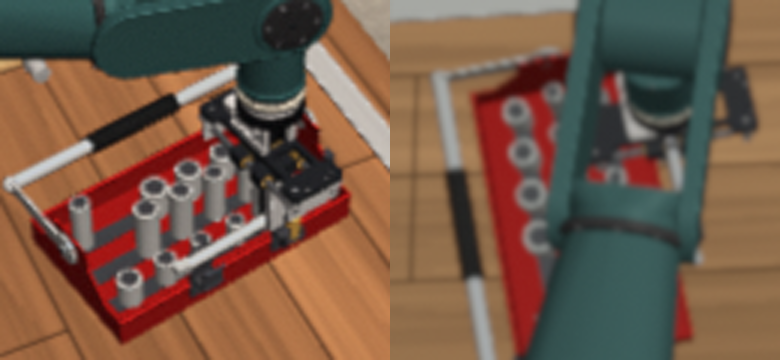

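Emit:
apply_moves(motion=[[[0,0,0],[0,-0.0008,0.004],1],[[0,0,0],[0,0,0.004],1],[[0,0,0],[0,0,0.003],1],[[0,0,0],[0,0,0.003],1],[[0,0,0],[0,0,0],1]])

```text
time_s: 8.9
position: [0.623, -0.0378, 0.2856]
eef_rot: [0.996, 0.09, -0.0, -0.0]
contact_force: [0.2, 0.2, -4.7]
finger_gap: 0.134
```

Emit:
apply_moves(motion=[[[0,0,0],[0,0,0.003],1],[[0,0,0],[0,0,0.003],1],[[0,0,0],[0,0,0],1]])

```text
time_s: 9.28
position: [0.6233, -0.0373, 0.281]
eef_rot: [0.996, 0.09, 0.001, -0.001]
contact_force: [-0.8, 3.4, -0.5]
finger_gap: 0.132
```

Emit:
apply_moves(motion=[[[0,0,0],[0,0,0.003],1],[[0,0,0],[0,0,0.003],1],[[0,0,0],[0,0,0],1]])

```text
time_s: 9.65
position: [0.6236, -0.0372, 0.276]
eef_rot: [0.996, 0.09, 0.002, -0.0]
contact_force: [-1.6, 4.9, 5.5]
finger_gap: 0.133
```

Emit:
apply_moves(motion=[[[0,0,0],[0,0,0.003],1],[[0,0,0],[0,0,0],1]])

```text
time_s: 9.9
position: [0.6234, -0.0373, 0.2714]
eef_rot: [0.996, 0.09, 0.001, -0.0]
contact_force: [0.2, 4.5, 0.3]
finger_gap: 0.134
```

Emit:
apply_moves(motion=[[[0,0,0],[0,0,0.003],1],[[0,0,0],[0,0,0],1]])

```text
time_s: 10.15
position: [0.6226, -0.0376, 0.2663]
eef_rot: [0.996, 0.09, -0.002, -0.001]
contact_force: [0.5, 6.0, -2.5]
finger_gap: 0.131
```

Emit:
apply_moves(motion=[[[0,0,0],[0,0,0.003],1],[[0,0,0],[0,0,0],1]])

```text
time_s: 10.4
position: [0.6224, -0.0384, 0.2627]
eef_rot: [0.996, 0.09, -0.003, 0.0]
contact_force: [-0.2, 2.4, -6.8]
finger_gap: 0.131
```

Emit:
apply_moves(motion=[[[0,0,0],[0,0,0.002],1],[[0,0,0],[0,0,0],1]])

```text
time_s: 10.65
position: [0.6228, -0.0387, 0.2624]
eef_rot: [0.996, 0.09, -0.001, 0.001]
contact_force: [-1.7, 0.0, -6.4]
finger_gap: 0.135
```

```bash
 python3 - <<'E'
from h import *
print(robot.observe()["contact_force"],robot.observe()["position"])
for n in("side","top"):
    p,d=robot.read_camera(n); cv2.imwrite(f"pics/{n}5.png",p); np.save(f"pics/{n}5.npy",d)
a=cv2.imread("pics/side5.png")[100:220,190:320]; b=cv2.imread("pics/top5.png")[120:240,150:280]
cv2.imwrite("pics/b5.png",np.hstack([cv2.resize(x,None,fx=3,fy=3,interpolation=2) for x in(a,b)]))
E
python3 barfit.py 5 .067 .11
```

```text
[-1.65008513  0.01067847 -6.37595192] [ 0.62282449 -0.03866577  0.26239741]
side 172
-0.05 3 y -0.0385 -0.0354 x med -0.134 -0.134 -0.1306 z 0.0813 0.0868
-0.035 24 y -0.0349 -0.0204 x med -0.1342 -0.1422 -0.1107 z 0.0901 0.1094
-0.02 34 y -0.0185 -0.007 x med -0.1202 -0.1387 -0.102 z 0.0795 0.1004
-0.005 14 y -0.0044 0.0078 x med -0.1218 -0.1259 -0.1122 z 0.0761 0.0866
0.01 16 y 0.0105 0.0224 x med -0.122 -0.1268 -0.1144 z 0.0797 0.0891
0.025 15 y 0.025 0.0393 x med -0.1219 -0.1266 -0.114 z 0.0773 0.083
0.04 10 y 0.0408 0.0533 x med -0.1199 -0.1352 -0.1121 z 0.0795 0.0978
0.055 11 y 0.0561 0.0689 x med -0.1173 -0.1369 -0.1095 z 0.0777 0.0988
0.07 19 y 0.0702 0.0837 x med -0.1211 -0.132 -0.1098 z 0.0782 0.0951
0.085 23 y 0.0853 0.0994 x med -0.1205 -0.1271 -0.1111 z 0.0759 0.0825
0.1 3 y 0.1029 0.1036 x med -0.1237 -0.1241 -0.1191 z 0.0785 0.0792
top 64
-0.05 3 y -0.038 -0.0357 x med -0.1186 -0.122 -0.1153 z 0.0785 0.0812
-0.035 4 y -0.0253 -0.0201 x med -0.1194 -0.1232 -0.1158 z 0.0782 0.084
-0.02 25 y -0.0188 -0.0063 x med -0.1195 -0.1283 -0.107 z 0.0788 0.106
-0.005 15 y -0.0044 0.0088 x med -0.1181 -0.1249 -0.1127 z 0.0782 0.082
0.01 5 y 0.0106 0.0159 x med -0.1159 -0.1192 -0.112 z 0.08 0.084
0.055 2 y 0.0647 0.0691 x med -0.1354 -0.1358 -0.1349 z 0.0963 0.0986
0.085 4 y 0.0936 0.0998 x med -0.1223 -0.1251 -0.1212 z 0.0783 0.0821
0.1 5 y 0.1006 0.1047 x med -0.1206 -0.1245 -0.1167 z 0.0738 0.0774
```

View pics/b5.png

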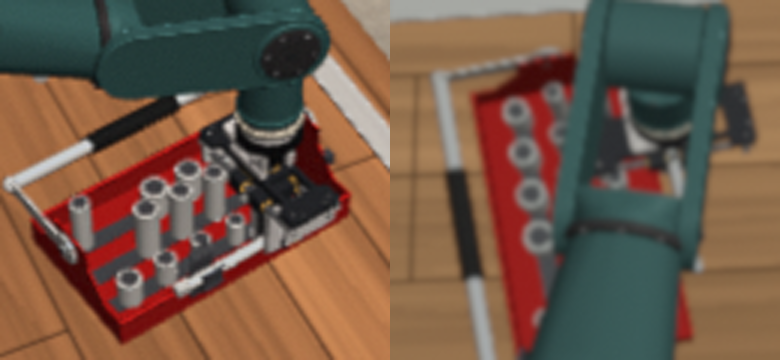

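Emit:
apply_moves(motion=[[[0,0,0],[0,0,0.002],1],[[0,0,0],[0,0,0],1]])

```text
time_s: 11.0
position: [0.6234, -0.038, 0.262]
eef_rot: [0.996, 0.09, 0.001, 0.0]
contact_force: [-0.3, -1.0, -4.3]
finger_gap: 0.137
```

Emit:
apply_moves(motion=[[[0,0,0],[0,0,0.001],1],[[0,0,0],[0,0,0],1]])

```text
time_s: 11.25
position: [0.6234, -0.0378, 0.2609]
eef_rot: [0.996, 0.09, 0.001, 0.0]
contact_force: [1.2, -0.2, -2.3]
finger_gap: 0.136
```

Emit:
apply_moves(motion=[[[0,0,0],[0,0,0.0015],1],[[0,0,0],[0,0,0],1]])

```text
time_s: 11.5
position: [0.6234, -0.0379, 0.2603]
eef_rot: [0.996, 0.09, 0.001, 0.0]
contact_force: [-1.2, -0.1, 2.5]
finger_gap: 0.131
```

Emit:
apply_moves(motion=[[[0,0,0],[0,0,0.0015],1],[[0,0,0],[0,0,0],1]])

```text
time_s: 11.75
position: [0.6233, -0.0378, 0.2602]
eef_rot: [0.996, 0.09, 0.001, 0.0]
contact_force: [-2.7, 0.2, 8.2]
finger_gap: 0.135
```

Emit:
apply_moves(motion=[[[0,0,0],[0,0,0.002],1],[[0,0,0],[0,0,0],1]])

```text
time_s: 12.0
position: [0.6233, -0.0378, 0.2602]
eef_rot: [0.996, 0.09, 0.002, 0.001]
contact_force: [-6.0, 0.5, 15.5]
finger_gap: 0.129
```

Emit:
apply_moves(motion=[[[0,0,0],[0,0,0.001],1],[[0,0,0],[0,0,0],1]])

```text
time_s: 12.25
position: [0.6232, -0.0378, 0.2601]
eef_rot: [0.996, 0.09, 0.002, 0.001]
contact_force: [-6.9, -0.2, 18.9]
finger_gap: 0.138
```

```bash
 python3 - <<'E'
from h import *
s=robot.observe();print(s["contact_force"],s["position"],s["wrist_torque"])
for n in("side","top"):
    p,d=robot.read_camera(n); cv2.imwrite(f"pics/{n}6.png",p); np.save(f"pics/{n}6.npy",d)
E
python3 barfit.py 6 .067 .11
```

```text
[-6.93643649 -0.20636323 18.89063864] [ 0.62320265 -0.03775641  0.26014143] [ 0.12310301  1.60874724 -0.03430775]
side 165
-0.05 2 y -0.038 -0.038 x med -0.1308 -0.1313 -0.1304 z 0.0819 0.0923
-0.035 26 y -0.0347 -0.0204 x med -0.1334 -0.1391 -0.0956 z 0.0872 0.1077
-0.02 29 y -0.02 -0.0062 x med -0.1241 -0.1385 -0.1045 z 0.0798 0.1085
-0.005 15 y -0.0049 0.0093 x med -0.1208 -0.1254 -0.1122 z 0.0766 0.0811
0.01 14 y 0.0121 0.0247 x med -0.1209 -0.1238 -0.1125 z 0.0743 0.0841
0.025 12 y 0.0268 0.0395 x med -0.1202 -0.1243 -0.1113 z 0.0766 0.0815
0.04 10 y 0.0406 0.0517 x med -0.1183 -0.135 -0.1086 z 0.0789 0.0971
0.055 14 y 0.0559 0.0696 x med -0.1178 -0.1351 -0.1061 z 0.0789 0.0984
0.07 20 y 0.071 0.0848 x med -0.1209 -0.1326 -0.114 z 0.0759 0.0961
0.085 18 y 0.0864 0.0983 x med -0.1208 -0.1243 -0.1092 z 0.0754 0.0816
0.1 5 y 0.1005 0.1029 x med -0.1206 -0.1238 -0.1147 z 0.078 0.0785
top 60
-0.05 3 y -0.0375 -0.0361 x med -0.1187 -0.122 -0.1153 z 0.0774 0.0788
-0.035 6 y -0.0278 -0.022 x med -0.1196 -0.1232 -0.1158 z 0.0757 0.078
-0.02 22 y -0.0192 -0.0067 x med -0.1181 -0.1257 -0.107 z 0.0776 0.1066
-0.005 15 y -0.0048 0.0092 x med -0.1167 -0.1223 -0.1115 z 0.0769 0.0796
0.01 5 y 0.0111 0.0178 x med -0.1178 -0.1193 -0.1119 z 0.0785 0.0797
0.085 4 y 0.0899 0.0998 x med -0.1223 -0.1234 -0.1212 z 0.0774 0.0808
0.1 3 y 0.1002 0.104 x med -0.124 -0.1246 -0.1204 z 0.0755 0.0816
```

Emit:
apply_moves(motion=[[[0,0,0],[0,0,-0.004],1],[[0,0,0],[0,0,0],0.2],[[0,0,0],[0,0,0],0.2],[[0,0,0],[0,0,0],0.2],[[0,0,0],[0,0,0],0.2],[[0,0,0],[0,0,0],0.2],[[0,0,0],[0,0,0],0.2]])

```text
time_s: 13.22
position: [0.6231, -0.0378, 0.2581]
eef_rot: [0.996, 0.09, -0.0, 0.0]
contact_force: [-0.1, 0.8, 0.4]
finger_gap: 0.398
```

Emit:
apply_moves(motion=[[[0,0,0],[0,0,-0.005],0.2],[[0,0,0],[0,0,-0.01],0.2],[[0,0,0],[0,0,-0.03],0.2],[[0,0,0],[0,0,-0.04],0.2],[[0,0,0],[0,0,-0.04],0.2],[[0,0,0],[0,0,0],0.2]])

```text
time_s: 13.98
position: [0.6235, -0.0378, 0.3893]
eef_rot: [0.996, 0.09, 0.005, 0.001]
contact_force: [-0.7, -0.0, 0.5]
finger_gap: 0.401
```

```bash
python3 plan.py .5553 .1944 .20 10.3 6
```

```text
t 13.975 grasp now [ 0.6254 -0.0381  0.2089] yaw 10.35 F [-0.7 -0.   0.5] gap 0.40119920433202194
turn/row [ 0.03 -0.1   0.01] shift/row (shift first) [-0.0042 -0.0401  0.0014] (turn first) [-0.0043 -0.0401  0.0014] total world [-0.0682  0.2322 -0.0089]
```

Emit:
apply_moves(motion=[[[0,0,0],[-0.0042,-0.0401,0.0014],-1],[[0,0,0],[-0.0042,-0.0401,0.0014],-1],[[0,0,0],[-0.0042,-0.0401,0.0014],-1],[[0,0,0],[-0.0042,-0.0401,0.0014],-1],[[0,0,0],[-0.0042,-0.0401,0.0014],-1],[[0,0,0],[-0.0042,-0.0401,0.0014],-1],[[0,0,0],[0,0,0],-1],[[0,0,0],[0,0,0],-1]])

```text
time_s: 14.98
position: [0.5551, 0.194, 0.3739]
eef_rot: [0.996, 0.09, -0.001, 0.001]
contact_force: [-0.1, 0.1, -0.2]
finger_gap: 0.998
```

```bash
python3 plan.py .5553 .1944 .087 10.3 1; python3 - <<'E'
from h import *
for n in("side","top"):
    p,d=robot.read_camera(n); cv2.imwrite(f"pics/{n}7.png",p); np.save(f"pics/{n}7.npy",d)
a=cv2.imread("pics/side7.png")[100:220,190:320]; b=cv2.imread("pics/top7.png")[120:240,150:280]
cv2.imwrite("pics/b7.png",np.hstack([cv2.resize(x,None,fx=3,fy=3,interpolation=2) for x in(a,b)]))
E
python3 barfit.py 7 .067 .11
```

```text
t 14.975 grasp now [0.5549 0.1938 0.1935] yaw 10.35 F [-0.1  0.1 -0.2] gap 0.9981207403191569
turn/row [0.05 0.08 0.05] shift/row (shift first) [ 0.0004 -0.0004  0.1065] (turn first) [ 0.0003 -0.0003  0.1065] total world [ 0.0002  0.0004 -0.1065]
side 215
-0.125 9 y -0.125 -0.1105 x med -0.1199 -0.1297 -0.1122 z 0.0769 0.0844
-0.11 18 y -0.1055 -0.0952 x med -0.1224 -0.1289 -0.1107 z 0.0794 0.0899
-0.095 24 y -0.0948 -0.08 x med -0.1213 -0.1292 -0.1052 z 0.0786 0.0882
-0.08 4 y -0.078 -0.0698 x med -0.1227 -0.13 -0.1194 z 0.0805 0.0819
-0.065 11 y -0.0586 -0.05 x med -0.1193 -0.126 -0.1116 z 0.0753 0.0815
-0.05 15 y -0.049 -0.0375 x med -0.1182 -0.1246 -0.1026 z 0.0749 0.1082
-0.035 17 y -0.0348 -0.0203 x med -0.1201 -0.1262 -0.1121 z 0.0761 0.0802
-0.02 14 y -0.0183 -0.0052 x med -0.1208 -0.1257 -0.111 z 0.0752 0.0802
-0.005 14 y -0.0031 0.01 x med -0.1209 -0.1251 -0.1115 z 0.0746 0.0833
0.01 15 y 0.0106 0.0241 x med -0.1202 -0.1261 -0.1128 z 0.0757 0.082
0.025 13 y 0.0255 0.0393 x med -0.1187 -0.1244 -0.1116 z 0.0754 0.0817
0.04 8 y 0.0407 0.0544 x med -0.1159 -0.1312 -0.1115 z 0.0
[... 739 characters left out ...]
35 16 y -0.0341 -0.0203 x med -0.1176 -0.124 -0.1124 z 0.0776 0.0814
-0.02 17 y -0.0199 -0.0063 x med -0.1175 -0.1244 -0.1111 z 0.077 0.0835
-0.005 17 y -0.0044 0.0098 x med -0.1174 -0.1242 -0.1115 z 0.0746 0.0792
0.01 17 y 0.0112 0.0247 x med -0.1178 -0.1247 -0.1113 z 0.077 0.0822
0.025 15 y 0.0251 0.0397 x med -0.1176 -0.1244 -0.1118 z 0.0772 0.0818
0.04 28 y 0.0403 0.0549 x med -0.1184 -0.1348 -0.1046 z 0.0782 0.099
0.055 19 y 0.0575 0.0699 x med -0.1184 -0.1268 -0.1113 z 0.077 0.0905
0.07 20 y 0.0711 0.0846 x med -0.1185 -0.1274 -0.1117 z 0.0764 0.0849
0.085 16 y 0.0857 0.0989 x med -0.1184 -0.124 -0.1122 z 0.0775 0.0823
0.1 7 y 0.1003 0.1038 x med -0.1204 -0.1246 -0.1135 z 0.0765 0.0808
```

View pics/b7.png

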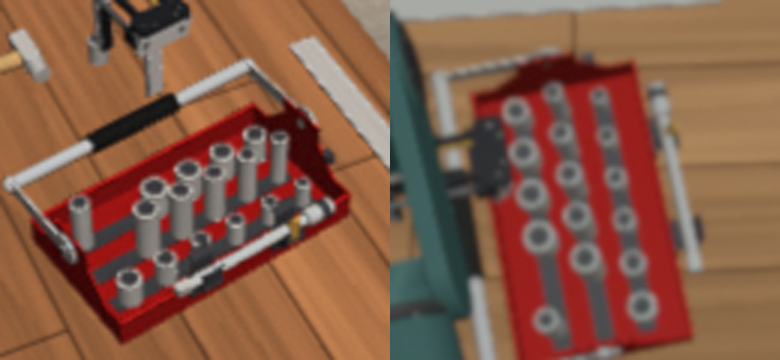

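```bash
cat > jaw.py <<'E'
from fit import *
import sys
C=dict(side=[.5752,.0728,np.pi-1.38996],top=[.57963,.0719,np.pi-1.39295])
for i in sys.argv[1:]:
  D=load(i)
  for n in D:
    P,hsv,ok=D[n]; r=tocar(P.reshape(-1,3),C[n]).reshape(P.shape)
    k=ok&(abs(r[...,0]+.13)<.035)&(abs(r[...,1]+.06)<.03)&(r[...,2]>.05)&(hsv[...,1]>110)&(hsv[...,0]>14)&(hsv[...,0]<35)
    q=r[k]; v,u=np.nonzero(k)
    print(i,n,k.sum(),"mean",q.mean(0).round(4),"px",u.mean().round(1),v.mean().round(1), "top:",q[q[:,2]>.085].mean(0).round(4),(q[:,2]>.085).sum(),"x range top",q[q[:,2]>.085][:,0].min().round(4),q[q[:,2]>.085][:,0].max().round(4))
  ims=[cv2.resize(cv2.imread(f"pics/{n}{i}.png")[s],None,fx=9,fy=9,interpolation=2) for n,s in(("side",np.s_[150:190,265:305]),("top",np.s_[145:185,225:265]))]
  cv2.imwrite(f"pics/jaw{i}.png",np.hstack(ims))
E
python3 jaw.py 0 7; python3 -c "
import cv2,numpy as np
cv2.imwrite('pics/jaw07.png',cv2.resize(np.vstack([cv2.imread('pics/jaw0.png'),cv2.imread('pics/jaw7.png')]),None,fx=.8,fy=.8))"
```

```text
0 side 24 mean [-0.1267 -0.0615  0.0807] px 287.6 175.5 top: [-0.1271 -0.0602  0.0913] 9 x range top -0.1313 -0.1203
0 top 17 mean [-0.1256 -0.0606  0.088 ] px 243.5 162.2 top: [-0.1254 -0.0602  0.0921] 13 x range top -0.1314 -0.1202
7 side 23 mean [-0.1269 -0.0625  0.0805] px 287.8 175.5 top: [-0.1272 -0.0626  0.091 ] 9 x range top -0.1312 -0.1222
7 top 8 mean [-0.1282 -0.0593  0.0893] px 244.2 162.2 top: [-0.1275 -0.0592  0.0946] 6 x range top -0.1306 -0.1233
```

View pics/jaw07.png

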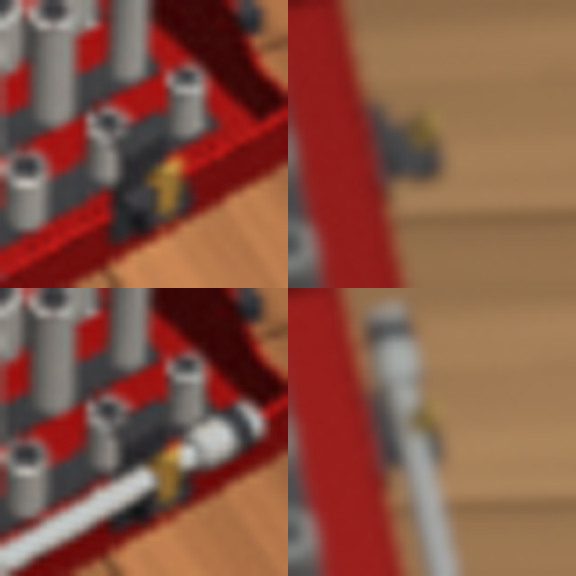

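The bar lies level at x ≈ -118 mm in both forks. The brass jaw sits over the shaft at the same pixels as at the start (side 288,175), so it is shut. Next is the handle.

Emit:
apply_moves(motion=[[[0,0,0],[0,0,0.03],-1],[[0,0,0],[0,0,0.03],-1],[[0,0,0],[0,0,0.03],-1],[[0,0,0],[0,0,0.016],-1],[[0,0,0],[0,0,0],1],[[0,0,0],[0,0,0],1],[[0,0,0],[0,0,0],1],[[0,0,0],[0,0,0],1],[[0,0,0],[0,0,0],1],[[0,0,0],[0,0,0],1]], newtons=15)

```text
time_s: 16.32
position: [0.5551, 0.1944, 0.2689]
eef_rot: [0.996, 0.09, 0.0, 0.0]
contact_force: [-0.1, -0.1, -0.7]
finger_gap: 0.4
```

Emit:
apply_moves(motion=[[[0,0,0],[0,0,0],1],[[0,0,0],[0,0,0],1],[[0,0,0],[0,0,0],1],[[0,0,0],[0,0,0],1]])

```text
time_s: 16.82
position: [0.5548, 0.1957, 0.2687]
eef_rot: [0.996, 0.091, -0.0, -0.002]
contact_force: [-1.3, 4.6, -0.7]
finger_gap: 0.275
```

Emit:
apply_moves(motion=[[[0,0,0],[0,0.0005,-0.0109],1],[[0,0,0],[0,0.0014,-0.0108],1],[[0,0,0],[0,0.0024,-0.0107],1],[[0,0,0],[0,0.0032,-0.0104],1],[[0,0,0],[0,0.0042,-0.01],1],[[0,0,0],[0,0.005,-0.0097],1],[[0,0,0],[0,0.0059,-0.0092],1],[[0,0,0],[0,0.0066,-0.0086],1]], newtons=20)

```text
time_s: 17.82
position: [0.5594, 0.1698, 0.3505]
eef_rot: [0.996, 0.092, 0.0, -0.007]
contact_force: [-4.0, 14.1, 4.6]
finger_gap: 0.27
```

```bash
 python3 - <<'E'
from h import *
s=robot.observe();print(s["contact_force"],s["position"],s["wrist_torque"],s["finger_gap"])
for n in("side","top"):
    p,d=robot.read_camera(n); cv2.imwrite(f"pics/{n}8.png",p); np.save(f"pics/{n}8.npy",d)
a=cv2.imread("pics/side8.png")[80:220,170:320]; b=cv2.imread("pics/top8.png")[120:260,140:290]
cv2.imwrite("pics/b8.png",np.hstack([cv2.resize(x,None,fx=2.6,fy=2.6,interpolation=2) for x in(a,b)]))
E
```

```text
[-3.96619503 14.11463686  4.55464677] [0.55936232 0.16978239 0.35049379] [ 3.16827629  0.81704673 -0.03129187] 0.27007176280176226
```

View pics/b8.png

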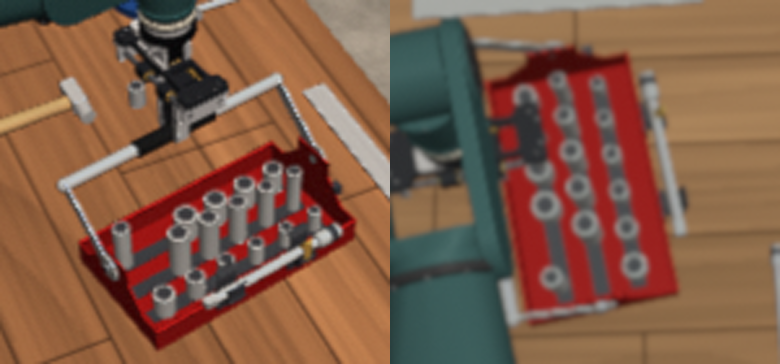

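Emit:
apply_moves(motion=[[[0,0,0],[0,0.0064,-0.0091],1],[[0,0,0],[0,0.0071,-0.0084],1],[[0,0,0],[0,0.0086,-0.0066],1],[[0,0,0],[0,0.0092,-0.0059],1]])

```text
time_s: 18.42
position: [0.5644, 0.1399, 0.3834]
eef_rot: [0.996, 0.093, 0.001, -0.008]
contact_force: [-7.5, 19.2, 11.6]
finger_gap: 0.269
```

Emit:
apply_moves(motion=[[[0,0,0],[0,0.0097,-0.005],1],[[0,0,0],[0,0.01,-0.0042],1],[[0,0,0],[0,0.0104,-0.0032],1]])

```text
time_s: 18.8
position: [0.5696, 0.1102, 0.3991]
eef_rot: [0.996, 0.094, 0.004, -0.007]
contact_force: [-7.8, 12.4, 18.7]
finger_gap: 0.272
```

Emit:
apply_moves(motion=[[[0,0,0],[0,0.0107,-0.0024],1],[[0,0,0],[0,0.0108,-0.0014],1]])

```text
time_s: 19.05
position: [0.5743, 0.0851, 0.4021]
eef_rot: [0.996, 0.091, 0.004, -0.001]
contact_force: [-4.3, 0.4, 14.7]
finger_gap: 0.271
```

```bash
 python3 - <<'E'
from h import *
s=robot.observe();print(s["contact_force"],s["position"],s["wrist_torque"],s["finger_gap"])
for n in("side","top"):
    p,d=robot.read_camera(n); cv2.imwrite(f"pics/{n}9.png",p); np.save(f"pics/{n}9.npy",d)
a=cv2.imread("pics/side9.png")[80:220,170:320]; b=cv2.imread("pics/top9.png")[120:260,140:290]
cv2.imwrite("pics/b9.png",np.hstack([cv2.resize(x,None,fx=2.6,fy=2.6,interpolation=2) for x in(a,b)]))
E
```

```text
[-4.28301713  0.38719477 14.72283787] [0.57434229 0.08512421 0.40206149] [ 0.43673786  0.86779012 -0.02293465] 0.2708116092131795
```

View pics/b9.png

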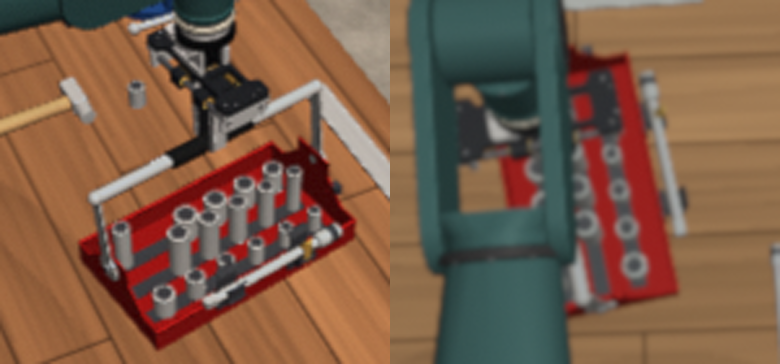

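Emit:
apply_moves(motion=[[[0,0,0],[0,0.008,-0.003],1],[[0,0,0],[0,0.005,-0.001],1],[[0,0,0],[0,0,0],1]])

```text
time_s: 19.52
position: [0.5774, 0.0725, 0.4015]
eef_rot: [0.996, 0.091, 0.002, -0.002]
contact_force: [-1.6, 5.4, 7.8]
finger_gap: 0.267
```

Emit:
apply_moves(motion=[[[0,0,0],[0,0,0],0.2],[[0,0,0],[0,0,0],0.0],[[0,0,0],[0,0,0],0.0],[[0,0,0],[0,0,0],0.0],[[0,0,0],[0,0,-0.02],0.0],[[0,0,0],[0,0,-0.03],0.0],[[0,0,0],[0,0,-0.03],0.0],[[0,0,0],[0,0,0],0.0]])

```text
time_s: 20.52
position: [0.5776, 0.0712, 0.4822]
eef_rot: [0.996, 0.09, 0.003, 0.0]
contact_force: [1.0, -0.1, 0.2]
finger_gap: 0.5
```

```bash
 python3 - <<'E'
from h import *
s=robot.observe();print(s["contact_force"],s["position"],s["joint_pos"],s["finger_gap"])
for n in("side","top"):
    p,d=robot.read_camera(n); cv2.imwrite(f"pics/{n}10.png",p); np.save(f"pics/{n}10.npy",d)
a=cv2.imread("pics/side10.png")[80:220,170:320]; b=cv2.imread("pics/top10.png")[120:260,140:290]
cv2.imwrite("pics/b10.png",np.hstack([cv2.resize(x,None,fx=2.6,fy=2.6,interpolation=2) for x in(a,b)]))
E
```

```text
[ 0.96802997 -0.13925076  0.17525719] [0.57755934 0.07120908 0.48219468] [ 2.53210547e-02  1.56100008e-01  1.14228605e+00 -2.50466223e-04
  1.83720521e+00  1.41571800e+00] 0.5004584119483226
```

View pics/b10.png

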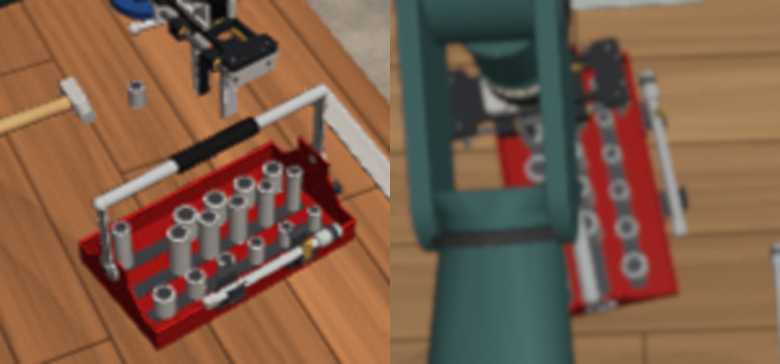

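```bash
python3 - <<'E'
from fit import *
D=load(10)
C=dict(side=[.5752,.0728,np.pi-1.38996],top=[.57963,.0719,np.pi-1.39295])
for n in D:
    P,hsv,ok=D[n]; r=tocar(P[ok],C[n]); k=(abs(r[:,0])<.05)&(abs(r[:,1])<.15)&(r[:,2]>.18)&(r[:,2]<.235)
    q=r[k]; print(n,k.sum(),np.median(q,0).round(4),np.percentile(q,[3,97],0).round(4))
E
python3 jaw.py 10; python3 barfit.py 10 .067 .11 | awk '/side|top|^-0.02 |^-0.11|^0.085/'
```

```text
side 506 [-0.005   0.0054  0.218 ] [[-0.013  -0.1375  0.2061]
 [ 0.0078  0.1379  0.2262]]
top 99 [-0.0035  0.1262  0.2172] [[-0.0117  0.0632  0.2111]
 [ 0.0074  0.1493  0.2226]]
10 side 23 mean [-0.1275 -0.062   0.0814] px 287.8 175.5 top: [-0.1281 -0.0609  0.0922] 10 x range top -0.1311 -0.1254
10 top 9 mean [-0.1285 -0.0595  0.0903] px 244.3 162.1 top: [-0.128  -0.0595  0.0947] 7 x range top -0.1313 -0.1234
side 217
-0.11 17 y -0.109 -0.0961 x med -0.1233 -0.1327 -0.1125 z 0.0782 0.0859
-0.02 14 y -0.0192 -0.0078 x med -0.1191 -0.1266 -0.1112 z 0.0742 0.0815
0.085 20 y 0.0851 0.0996 x med -0.119 -0.1274 -0.1118 z 0.0765 0.0825
top 301
-0.11 25 y -0.1097 -0.0962 x med -0.1182 -0.1288 -0.1067 z 0.0801 0.0847
-0.02 18 y -0.0199 -0.0066 x med -0.1173 -0.1245 -0.111 z 0.0756 0.0804
0.085 17 y 0.0853 0.0995 x med -0.1179 -0.1241 -0.1121 z 0.0765 0.0804
```

Emit:
apply_moves(motion=[[[0,0,0],[0,0,-0.02],0],[[0,0,0],[0,0,0],0],[[0,0,0],[0,0,0],0],[[0,0,0],[0,0,0],0],[[0,0,0],[0,0,0],0],[[0,0,0],[0,0,0],0]])

```text
time_s: 21.38
position: [0.5776, 0.0713, 0.499]
eef_rot: [0.996, 0.09, -0.0, 0.0]
contact_force: [0.0, -0.9, 0.1]
finger_gap: 0.501
```

```bash
python3 - <<'E'
from fit import *
for n in("side","top"):
    p,d=robot.read_camera(n); cv2.imwrite(f"pics/{n}11.png",p); np.save(f"pics/{n}11.npy",d)
D=load(11); C=[.5752,.0728,np.pi-1.38996]
P,hsv,ok=D["side"]; r=tocar(P[ok],C); k=(abs(r[:,0])<.05)&(abs(r[:,1])<.15)&(r[:,2]>.18)&(r[:,2]<.235); print(k.sum(),np.median(r[k],0).round(4))
s=robot.observe(); print(s["contact_force"],s["position"]); robot.hand_in(); print(robot.observe()["time_s"])
E
```

```text
507 [-0.005   0.0057  0.2181]
[-0.22511979  0.2841366   1.45663978] [0.57757007 0.07126297 0.49918908]
the job is handed in; nothing more can be done
the job is handed in; nothing more can be done
```

Both jobs look done: the bar is clipped into the carrier with the jaw shut, and the handle stands upright by itself. I handed in at about 21.5 s; no verdict was reported, so this rests on my own measurements.

- **Bar:** I gripped the largest bar near its centre of mass and pressed it down into both forks until the force rose to about 19 N with no further travel. Afterwards it lay level at carrier x about -118 mm, shaft top at about 77 mm, within about 3 mm along y.
- **Jaw:** Its brass is in the same place in the side picture as at the start, now over the shaft, so I take it as shut. I could not read the joint angle directly.
- **Handle:** I gripped the sleeve and swung it along its arc. The sleeve rolled in the pads on the way, so at the end it was held about 14 mm off the pad centre, with forces up to about 23 N. After release and about a second's wait it had not moved: the crossbar is 2 to 5 mm past the hinge line in both views, which is consistent with the end stop.
- **Bystanders and arm:** The hammer, stray socket and deep socket showed no shift in the pictures. I never moved near the wrench, but did not check it at the end. The gripper was clear, fingertips about 75 mm above the handle, with a force reading within noise (1.5 N or less).
- **Disagreement:** The two cameras differed by about 4 mm on the carrier's position along its y. I used the mean.

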